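# Start and run on the rod canister's screw cap

### The arm

A 6-joint arm with a two-finger parallel gripper is mounted at the origin on the work surface. World frame = base frame: x ahead of the robot, y to its left, z up, the work surface at z = 0. Lengths are in mm, angles in rad, forces in N, time in s.
With the tool pointing down it reaches from about 275 to 1000 mm from the base axis. Payload 8.4 kg.
Tool frame: the origin (TCP) lies on the centre line of the jaws, within the pads' length; the fingertips stand 22 mm ahead of it and the grasp point (between the pads) lies 3 mm ahead of it; z points along the fingers, x is the direction in which the jaws open and shut, and the axes are right-handed (so a half turn about z gives the same grasp; the last joint's range is limited). The gripper opens to 85 mm and grips with 20 to 120 N. Pads are 22 mm wide; open, the fingers measure 114 mm over their backs; the gripper's body (76 mm by 85 mm) begins 54 mm behind the grasp point. The pads swing forward as they close: fully open they stand 13 mm farther back than shut.
Start: joints at [-1.238, 0.353, 1.633, -0, 1.155, -0.002], TCP at [205.361, -590.301, 253.281] pointing down, gripper open.
Joint ranges: [-2.63, 2.63], [-0.92, 2.1], [0.06, 2.66], [-1.3, 4.44], [0, 2.69], [-3.02, 3.02]. Speed limits (rad/s): [2.22, 2.22, 2.79, 3.14, 3.14, 3.14].

### API

Orientations are given as [roll, pitch, yaw] about the fixed x, y, z axes, in that order (R = Rz(yaw) Ry(pitch) Rx(roll)).
In Python, from rig import status, viewer, job gives the robot as it stands.
- The arm moves only by the tool send_rows, never from a script. Its argument "plan" is a list of rows, each a list of 3 entries, a list of its own where there are three numbers: the shift along the tool's x, y, z in m, then the turn, a rotation vector about the tool's x, y, z in rad, then the opening, from -1 (shut) to 1 (fully open). In form: [[[x, y, z], [rx, ry, rz], jaw], ...]. A call has exactly 5 rows; each row is the pose to reach, as a shift and turn from the pose measured when the call began, along the tool's axes at that moment; what a row does not reach only later rows make up. A row lasts 1/12 s, in which the tool goes at most 41.7 mm and 7.16 degrees, less where a joint would pass 70% of its speed; a pose out of reach is approached as far as the arm can. A call with a gripper value outside its range is refused whole. The fingers move at their own pace and stop on an object; "squeeze" is the grip in N (left out, the last holds). Time passes only in rows, so rows that repeat a pose let the fingers close, or fill a call up. It gives the time, the measured TCP pose, the force and the opening at its end, in the units of the state.
- status.sense(): the state, without advancing time (a new reading comes with each control period).
- viewer.grab_frame(name): name is "scene" or "top" or "wrist"; returns the picture (400x640x3 uint8, red, green, blue); there is no depth.
- viewer.camera_params(name): a dict with "intrinsics" (3x3 intrinsics, pixels), "xyz" and "orientation" of the camera in the world. Camera axes: x right, y down, z forward; pixel columns grow to the right and rows downward; lengths in mm; the calibration is good to about 2 mm. The wrist camera is an equidistant fisheye: a pixel r from the principal point sees the ray r / f radians off the axis. A picture is of the moment at which its call begins: read the wrist's pose just before it. camera_params takes no time and is no camera call; for the wrist camera it gives the pose at the moment of the call.
- job.sign_off(): hands the job in, once; it reports no verdict.
Trained networks look in the newest picture that a camera, given by its name, has taken for a name from the list of things; names that differ only in an ending like _2 or _b are one class to them, and where a whole thing is asked for, a point or a joint stands for the part that bears it (a point fixed in the world has none). Each returns a list of dicts, best first, with "p" (0 to 1); they miss things now and then, are a little off and sometimes report something else, mostly with a low value. They report only what shows in the picture. A call takes as long as a camera call. They do not tell look-alikes from the thing itself.
- viewer.cut_out(label, camera): "mask" (400x640 bool, what is visible of it) and "extent" ([left, top, width, height] in pixels, round what is visible of it).
The state is a dict: "clock": time; "qpos": joint angles; "qvel": joint speeds; "joint_efforts": joint torques, N m; "eef_pos": TCP position; "tcp_rot": TCP orientation; "contact_force": force on the tool from outside, world axes, zero at the start; "wrist_torque": the same for the moment, N m; "opening": opening from 0.0 (shut) to 1.0 (fully open).
Only numpy, scipy, OpenCV 4.12 (cv2) and the standard library are available. Lean on these libraries where they do the work, as an engineer would, in place of code of your own. Each camera call takes 0.05 s, during which the arm holds its last target.

### The job

Close the aluminium rod canister with the screw cap that lies on the marble: set the cap squarely on the neck and, pressing only lightly, turn it backward (anticlockwise from above) until you feel it drop off the thread starts, then turn it forward (clockwise) until it is fully home against its stops, and let go. Never force the soft threads, and leave the other things on the table undisturbed.

Things in the scene. Friction and masses are not known exactly. Their poses are not given: they have to be found in the camera images.
- canister_rim (a point): Upright aluminium canister of spare rods, 54 mm in diameter, held immovably in a dark iron ring stand (foot 130 x 110 x 14 mm). This point is on its axis (z up), at the top of the free seal, 150 mm above the table. The neck below is 37 mm in diameter, bevelled at the top, with a three-start quick thread (45 mm over the ridges).
- thread_level (a point): On the canister's axis, 13.3 mm under canister_rim: height of the upper face of the three blunt thread starts, 120 degrees apart. From its start each ridge, 3 mm thick, falls 4.7 mm in 66 degrees clockwise (from above), then runs level for 14 degrees to a stop bar. Where round the neck the starts lie differs each time and cannot be told from any reading's yaw.
- stop_level (a point): On the canister's axis, 18 mm under canister_rim: height of the upper face of the ridges' level ends. There each ridge ends in an upright stop bar, 5 degrees wide, reaching 2.5 mm above the ridge and 4 mm below it. A cap on top of the ridges is blocked by the bars when turned forward. From each bar the neck is bare for 35 degrees to the next start.
- seal_ring (a point): The black rubber seal ring in the canister's mouth, 32 mm in diameter; same point as canister_rim. It is springy: 2 N to start moving it, 1.3 N more for each mm, 3.6 mm at most.
- cap_center (a point): The loose screw cap: knurled aluminium, 54 mm in diameter, 26 mm high, about 60 g, lying mouth down on the marble. This point is on its axis (z up), half-way up, 13 mm above its lower edge. Inside it is 49 mm wide and 21 mm deep.
- cap_lugs (a point): On the cap's axis, 1.5 mm above its lower edge: mid-height of three hidden inner lugs, 120 degrees apart, 3 mm high, 4.3 mm wide, reaching in to 40 mm across. Their angles cannot be seen from outside. A cap that sits on the seal at once is already between the ridges (backward it only meets the bars). From the drop to the stops takes about 80 to 105 degrees of forward turning.
- cap_top (a point): Middle of the cap's top, 13 mm above cap_center. Above canister_rim it stands 8 to 13 mm high with the lugs on the ridges (10.5 mm on the stop bars; turning back off a bar is a small false drop of 2.5 mm), 5 mm after the true drop of about 7.7 mm off the thread starts (resting on the seal), and 2 mm fully home (seal pressed 3 mm). Home, it stays when let go.
- cap: The same cap as a whole; origin on its axis at its lower edge. More than 45 N between cap and canister, pressing or against the stops, spoils the threads; 3 to 8 N of pressing and a turning moment of 0.2 N m at the stops are ample.
- key_cover: Bystander: ruby red celluloid key cover, a strip 78 x 19 x 3 mm with a 12 mm upturned lip; origin under its middle.
- grille_clip: Bystander: bent chrome grille clip, 42 x 12 x 16 mm; origin under its middle.
- reed_block: Bystander: beechwood reed block with aluminium reed plates, 24 x 160 x 46 mm, standing on its foot; origin under its middle, long side along its y.
- rivet_jar: Bystander: squat brown glass jar of brass rivets with a tin lid, 70 mm in diameter, 52 mm high; origin under its middle.
- screwdriver: Bystander: screwdriver, 170 mm long along its x; origin under its middle.
- rod_tray: Bystander: low steel tray of rods, 75 x 150 x 16 mm; origin under its middle.
Mind the look-alikes: they are no part of the job. There is more than one size of the cap; the job needs the smallest.

How it is judged:
By the outcome, as a careful person would: the job done as asked, in the order asked, and still so for the second after the job is handed in, with the robot touching nothing.
It also fails if it takes over 72 s, if anything falls off the work surface, if the arm or the gripper's body presses on something with over 40 N, if the wrist force passes 120 N, or if a joint passes its speed limit or range.

## Working session

There is one attempt and no reset: what is moved stays moved. The work goes in short steps, Python scripts to look and compute and a tool call to move; the robot and the scene stay as the last step left them, time stands still between calls to the robot, and variables do not carry over. Pictures are saved under pics/ and viewed, and the job is handed in when it is done.

Besides the shell and the picture viewer there is one more tool, called after "Request:" as name([rows], argument=value, ...), one row to a line, values as JSON. send_rows: Moves the arm, as the interface text tells. Its arguments: {"type":"object","properties":{"plan":{"type":"array"},"squeeze":{"type":"number"}},"required":["plan"]}

```bash
ls; mkdir -p pics
cat > h.py <<'E'
import numpy as np, cv2
from scipy.spatial.transform import Rotation as R
from rig import status, viewer, job
def save(n,img,): cv2.imwrite('pics/'+n,cv2.cvtColor(np.ascontiguousarray(img),cv2.COLOR_RGB2BGR))
E
python3 - <<'E'
from h import *
print(status.sense())
for n in ("scene","top","wrist"):
    save(n+'0.png',viewer.grab_frame(n)); print(n,viewer.camera_params(n))
for n in ("scene","top"):
  for l in ("cap","canister_rim","rivet_jar"):
    for d in viewer.cut_out(l,n): print(n,l,d['p'],d['extent'])
print(status.sense()['clock'])
E
```

```text
pics
{'clock': 0.0, 'qpos': array([-1.23838405e+00,  3.53641300e-01,  1.63414252e+00,  4.57598357e-06,
        1.15519129e+00, -2.42820276e-03]), 'qvel': array([ 0.00069728, -0.000919  , -0.00125866,  0.00045441,  0.00030291,
       -0.00097018]), 'joint_efforts': array([-4.97267156e-04, -6.05256200e+01, -3.42063046e+01,  1.19025794e-04,
        9.44151543e-03,  4.06134041e-05]), 'eef_pos': array([ 205.22520841, -589.87170008,  252.56234672]), 'tcp_rot': array([-3.14158511e+00,  1.38244311e-03, -1.23595769e+00]), 'contact_force': array([ 0.71761048, -0.04032743,  0.77766222]), 'wrist_torque': array([ 0.0151276 ,  0.02150378, -0.05264995]), 'opening': 1.0037061440072657}
scene {'intrinsics': array([[423.96613423,   0.        , 320.86933908],
       [  0.        , 423.96613423, 199.63593356],
       [  0.        ,   0.        ,   1.        ]]), 'xyz': array([1374.59186598, -120.73357236,  706.67511928]), 'orientation': array([-2.19826975, -0.00818088,  1.43863852])}
top {'intrinsics': array([[443.86039069,   0.        , 317.88449287],
       [  0.        , 443.86039069, 199.08796254],

[... 314 characters left out ...]
      ,   0.        ,   1.        ]]), 'xyz': array([ 267.50535295, -568.2508926 ,  373.84426528]), 'orientation': array([ 2.87919148e+00,  2.59364674e-03, -1.23502167e+00])}
scene cap 0.88 [348.1, 206.3, 21.8, 18.0]
scene cap 0.88 [349.7, 176.2, 21.3, 29.0]
scene cap 0.74 [299.6, 199.1, 34.0, 27.8]
scene cap 0.39 [431.2, 252.6, 74.7, 21.0]
scene canister_rim 0.59 [219.6, 183.9, 48.0, 73.0]
scene rivet_jar 0.7 [305.8, 260.1, 42.4, 36.8]
top cap 0.94 [301.1, 221.5, 30.8, 29.8]
top cap 0.73 [140.5, 224.4, 64.6, 22.1]
top cap 0.62 [266.9, 222.3, 20.5, 22.0]
top cap 0.58 [254.5, 255.8, 28.9, 34.6]
top canister_rim 0.92 [366.0, 182.2, 40.6, 61.3]
top rivet_jar 0.73 [308.3, 138.3, 25.8, 25.8]
0.45
```

View pics/scene0.png

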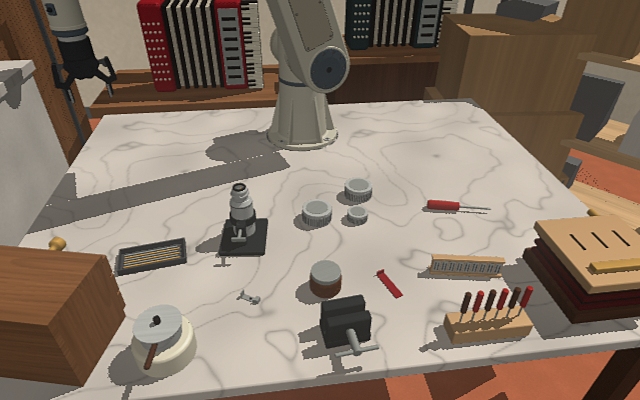

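View pics/top0.png

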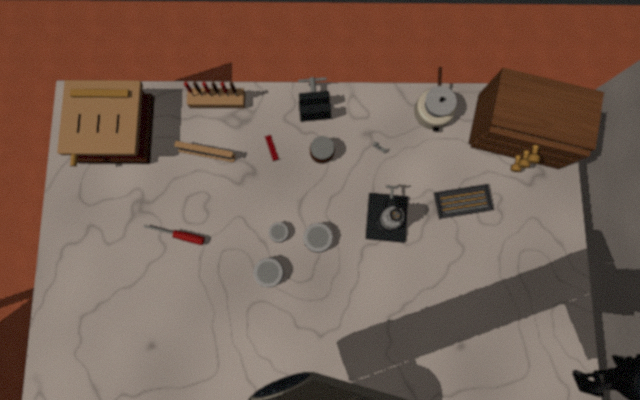

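Run:
```python
import cv2
t=cv2.imread('pics/top0.png');s=cv2.imread('pics/scene0.png')
cv2.imwrite('pics/tc.png',cv2.resize(t[170:300,240:420],None,fx=4.4,fy=4.4,interpolation=cv2.INTER_CUBIC))
cv2.imwrite('pics/sc.png',cv2.resize(s[165:285,200:390],None,fx=4.2,fy=4.2,interpolation=cv2.INTER_CUBIC))
```

```text
(no output)
```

View pics/tc.png

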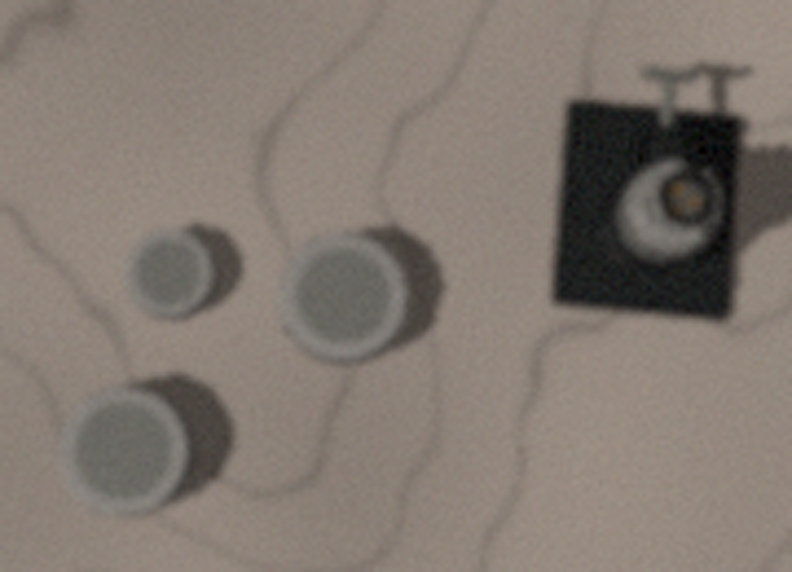

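View pics/sc.png

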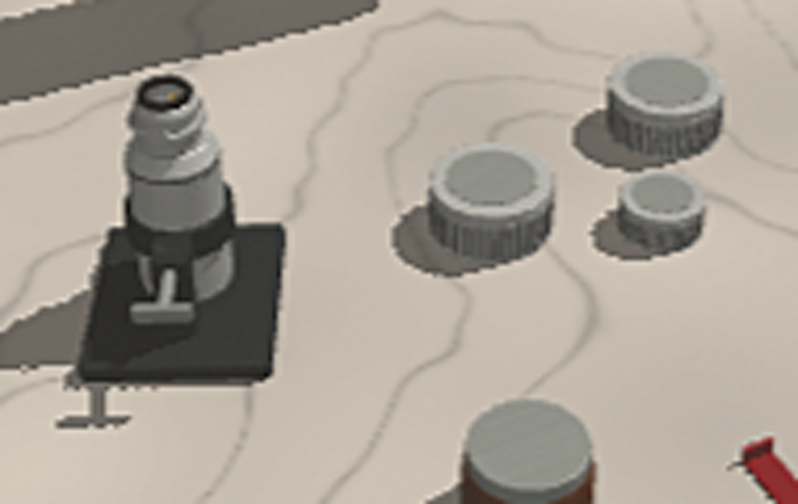

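```bash
cat >> h.py <<'E'
def ray(cam,uv,P=None):
    P=P or viewer.camera_params(cam); K=P['intrinsics'];Rm=R.from_euler('xyz',P['orientation']).as_matrix()
    x=(uv[0]-K[0,2])/K[0,0];y=(uv[1]-K[1,2])/K[1,1]
    if cam=='wrist':
        r=np.hypot(x,y); d=np.array([np.sin(r)*x/max(r,1e-9),np.sin(r)*y/max(r,1e-9),np.cos(r)])
    else: d=np.array([x,y,1.])
    return P['xyz'],Rm@d
def atz(cam,uv,z,P=None):
    o,d=ray(cam,uv,P); return np.round(o+d*(z-o[2])/d[2],1)
def project(cam,p,P=None):
    P=P or viewer.camera_params(cam); K=P['intrinsics'];Rm=R.from_euler('xyz',P['orientation']).as_matrix()
    c=Rm.T@(np.array(p)-P['xyz'])
    if cam=='wrist':
        s=np.hypot(c[0],c[1]); th=np.arctan2(s,c[2]); k=th/max(s,1e-9); return np.array([K[0,0]*c[0]*k+K[0,2],K[1,1]*c[1]*k+K[1,2]])
    return np.array([K[0,0]*c[0]/c[2]+K[0,2],K[1,1]*c[1]/c[2]+K[1,2]])
E
python3 - <<'E'
from h import *
print('rim',atz('top',(396.1,214.5),150),atz('scene',(239.3,187.1),150))
print('cap',atz('top',(279.1,231.4),26),atz('scene',(357.4,211),26))
print('big1',atz('top',(268.2,272.3),35))
print('big2',atz('top',(318.4,237),35))
print('clip',atz('top',(380,146),8),'jar',atz('top',(323,147),52), 'tray',atz('top',(463,201),10))
E
```

```text
rim [ 538.2 -197.6  150. ] [ 542.2 -196.8  150. ]
cap [508.3  95.3  26. ] [507.2  97.5  26. ]
big1 [399.8 121.3  35. ]
big2 [492.8 -10.2  35. ]
clip [ 752.4 -184.     8. ] jar [735.8 -22.1  52. ] tray [ 595.4 -410.    10. ]
```

```bash
cat >> h.py <<'E'
def go(x,y,z,yaw):
    s=status.sense(); Rm=R.from_euler('xyz',s['tcp_rot'])
    d=Rm.inv().apply(np.array([x,y,z])-s['eef_pos'])/1000
    t=(Rm.inv()*R.from_euler('xyz',[np.pi,0,yaw])).as_rotvec()
    print('go',np.round(d,4),np.round(t,4),'clock',round(s['clock'],2))
def st():
    s=status.sense()
    print('clk',round(s['clock'],2),'pos',np.round(s['eef_pos'],2),'rot',np.round(s['tcp_rot'],4),'F',np.round(s['contact_force'],1),'T',np.round(s['wrist_torque'],2),'op',round(s['opening'],3),'q',np.round(s['qpos'],2))
E
python3 -c "
from h import *
go(508,96,200,-0.96)"
```

```text
go [-0.5487 -0.5113  0.0533] [-0.00e+00  2.00e-04 -2.76e-01] clock 0.45
```

Request:
send_rows([
  [[-0.04,-0.037,0],[0,0,-0.03],1],
  [[-0.068,-0.064,0.01],[0,0,-0.06],1],
  [[-0.096,-0.09,0.01],[0,0,-0.09],1],
  [[-0.124,-0.116,0.01],[0,0,-0.12],1],
  [[-0.152,-0.142,0.01],[0,0,-0.15],1],
])

```text
clock: 0.87
eef_pos: [289.5, -398.7, 243.0]
tcp_rot: [-3.141, 0.0, -1.085]
contact_force: [0.9, -0.1, 1.0]
opening: 1.001
```

```bash
python3 -c "
from h import *
go(508,96,200,-0.96)"
```

```text
go [-0.3355 -0.4241  0.0432] [-1.000e-04  3.000e-04 -1.252e-01] clock 0.87
```

Request:
send_rows([
  [[-0.025,-0.032,0.003],[0,0,-0.02],1],
  [[-0.05,-0.064,0.006],[0,0,-0.04],1],
  [[-0.075,-0.096,0.01],[0,0,-0.06],1],
  [[-0.1,-0.128,0.01],[0,0,-0.1],1],
  [[-0.125,-0.16,0.01],[0,0,-0.125],1],
])

```text
clock: 1.28
eef_pos: [372.9, -211.6, 233.2]
tcp_rot: [-3.141, -0.0, -0.958]
contact_force: [1.1, -0.1, 0.7]
opening: 1.001
```

```bash
python3 -c "
from h import *
go(508,96,200,-0.96)"
```

```text
go [-0.1741 -0.2873  0.0333] [-0.0004 -0.0001  0.0015] clock 1.28
```

Request:
send_rows([
  [[-0.02,-0.035,0.003],[0,0,0],1],
  [[-0.04,-0.07,0.006],[0,0,0],1],
  [[-0.06,-0.105,0.01],[0,0,0],1],
  [[-0.08,-0.14,0.015],[0,0,0],1],
  [[-0.1,-0.175,0.02],[0,0,0],1],
])

```text
clock: 1.7
eef_pos: [459.3, -27.1, 213.5]
tcp_rot: [-3.14, -0.001, -0.958]
contact_force: [1.2, -0.1, -0.2]
opening: 0.999
```

Request:
send_rows([
  [[-0.02,-0.035,0.003],[0,0,0],1],
  [[-0.04,-0.07,0.006],[0,0,0],1],
  [[-0.06,-0.097,0.01],[0,0,0],1],
  [[-0.074,-0.112,0.013],[0,0,0],1],
  [[-0.074,-0.112,0.013],[0,0,0],1],
])

```text
clock: 2.12
eef_pos: [509.3, 101.3, 200.1]
tcp_rot: [-3.14, -0.0, -0.955]
contact_force: [-0.7, -0.7, 1.0]
opening: 0.998
```

Run:
```python
from h import *
st(); go(508,96,200,-0.96)
w=viewer.grab_frame('wrist'); save('w1.png',w); 
for d in viewer.cut_out('cap','wrist'): 
    m=d['mask'];print(d['p'],d['extent'])
print(project('wrist',(508,96,26)))
```

```text
clk 2.12 pos [509.28 101.31 200.08] rot [-3.1395e+00 -3.0000e-04 -9.5530e-01] F [-0.7 -0.7  1. ] T [ 0.04 -0.01 -0.02] op 0.998 q [0.19 0.25 1.91 0.   0.98 1.15]
go [0.0036 0.0041 0.0001] [-0.0021 -0.0003  0.0047] clock 2.12
0.85 [298.6, 164.3, 55.1, 55.9]
0.81 [214.0, 220.0, 70.9, 73.8]
0.78 [363.6, 222.0, 75.0, 74.5]
[325.94549653 192.06429099]
```

View pics/w1.png

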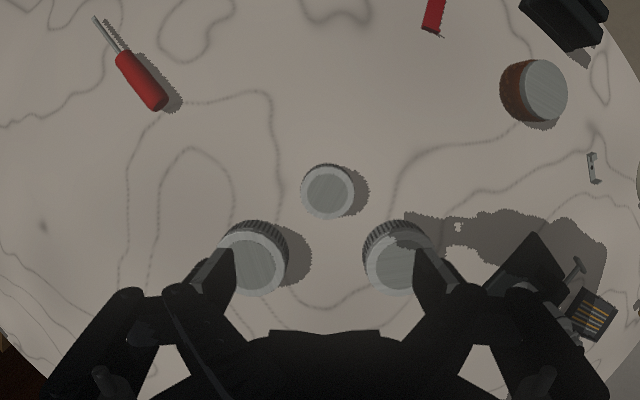

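```bash
cat >> h.py <<'E'
from scipy.optimize import minimize
def fitcyl(cam,mask,x0,r,z0,z1,P=None):
    P=P or viewer.camera_params(cam); a=np.linspace(0,2*np.pi,60,endpoint=False)
    def poly(p,S):
        pts=np.array([project(cam,(p[0]+r*np.cos(t),p[1]+r*np.sin(t),z),P) for z in (z0,z1) for t in a])
        return cv2.convexHull(((pts)*1).astype(np.float32))[:,0]
    u=8
    ys,xs=np.where(mask); x1,x2,y1,y2=xs.min()-15,xs.max()+15,ys.min()-15,ys.max()+15
    big=cv2.resize(mask[y1:y2,x1:x2].astype(np.uint8),None,fx=u,fy=u,interpolation=cv2.INTER_NEAREST)
    def cost(p):
        h=poly(p,u); im=np.zeros_like(big); cv2.fillPoly(im,[np.round((h-[x1,y1]+0.5)*u).astype(np.int32)],1)
        return 1-(im&big).sum()/(im|big).sum()
    o=minimize(cost,x0,method='Nelder-Mead',options=dict(initial_simplex=np.array([x0,np.add(x0,(4,0)),np.add(x0,(0,4))]),xatol=.02))
    return np.round(o.x,2),round(o.fun,3)
E
python3 - <<'E'
from h import *
P=viewer.camera_params('wrist')
w=viewer.grab_frame('wrist')
save('w1c.png',cv2.resize(w[140:310,190:460],None,fx=2.9,fy=2.9))
for d in viewer.cut_out('cap','wrist'):
    c=d['mask']; 
    print(d['extent'],fitcyl('wrist',c,(508.,96.),27,0,26,P) if 300<d['extent'][0]+27<340 else '')
for cam in('top','scene'):
  viewer.grab_frame(cam)
  for d in viewer.cut_out('cap',cam):
    e=d['extent']; print(cam,e)
    if e[2]<23 and e[3]<24: print(fitcyl(cam,d['mask'],(508.,96.),27,0,26))
st()
E
```

```text
[297.5, 161.3, 55.6, 55.9] (array([509.31,  98.19]), np.float64(0.033))
[214.7, 218.9, 69.8, 75.5] 
[361.6, 217.0, 73.0, 76.5] 
[477.4, 232.2, 109.5, 119.8] 
top [255.7, 258.1, 22.5, 16.5]
(array([508.,  96.]), np.float64(1.0))
top [301.4, 221.6, 30.6, 30.5]
top [271.0, 229.9, 11.8, 12.6]
(array([504.58,  98.53]), np.float64(0.621))
scene [300.8, 200.6, 31.9, 27.0]
scene [347.8, 177.0, 20.9, 27.6]
scene [345.9, 207.7, 24.6, 17.6]
clk 2.52 pos [508.38  96.81 200.79] rot [-3.1401e+00 -1.1000e-03 -9.5980e-01] F [ 0.3 -0.1 -0.7] T [ 0.02  0.01 -0.  ] op 1.0 q [ 0.19  0.25  1.91 -0.    0.98  1.15]
```

View pics/w1c.png

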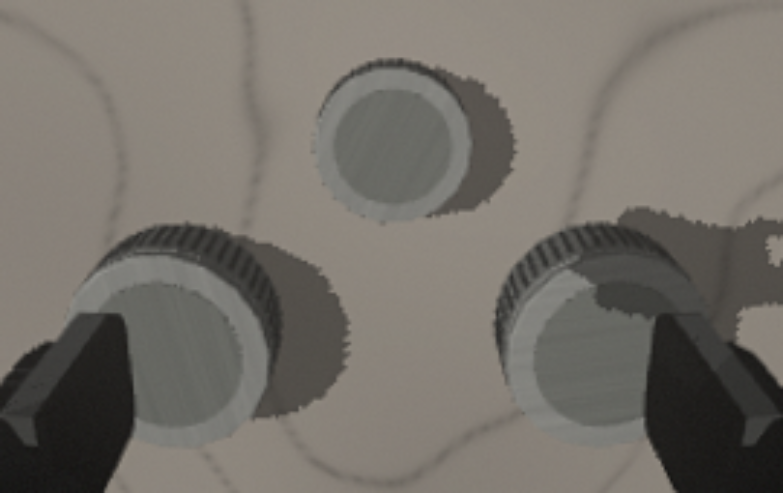

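```bash
python3 -c "
from h import *
go(508.5,97.2,24,-0.96)"
```

```text
go [-4.000e-04 -1.000e-04  1.768e-01] [-0.0015 -0.0011  0.0002] clock 2.52
```

Request:
send_rows([
  [[0,0,0.035],[-0.0015,-0.001,0],1],
  [[0,0,0.07],[-0.0015,-0.001,0],1],
  [[0,0,0.1],[-0.0015,-0.001,0],1],
  [[0,0,0.12],[-0.0015,-0.001,0],1],
  [[0,0,0.13],[-0.0015,-0.001,0],1],
])

```text
clock: 2.93
eef_pos: [507.1, 95.9, 68.4]
tcp_rot: [3.138, 0.001, -0.961]
contact_force: [-0.9, 0.4, 0.0]
opening: 0.999
```

Run:
```python
from h import *
P=viewer.camera_params('wrist')
w=viewer.grab_frame('wrist'); save('w2.png',w)
for d in viewer.cut_out('cap','wrist'):
    print(d['extent'])
st(); go(508.5,97.2,24,-0.96)
print(project('wrist',(508.5,97.2,26)))
```

```text
[159.0, 274.6, 107.0, 94.2]
[379.3, 277.5, 106.9, 90.0]
[276.2, 182.7, 95.2, 94.4]
clk 3.03 pos [507.66  96.15  69.58] rot [ 3.1389e+00  1.1000e-03 -9.6050e-01] F [-0.6 -0.1  0.9] T [-0.03  0.03 -0.01] op 1.007 q [ 0.18  0.45  2.   -0.    0.7   1.15]
go [-0.0003 -0.0014  0.0456] [ 0.0027  0.0011 -0.0005] clock 3.03
[323.7444968  238.19826865]
```

View pics/w2.png

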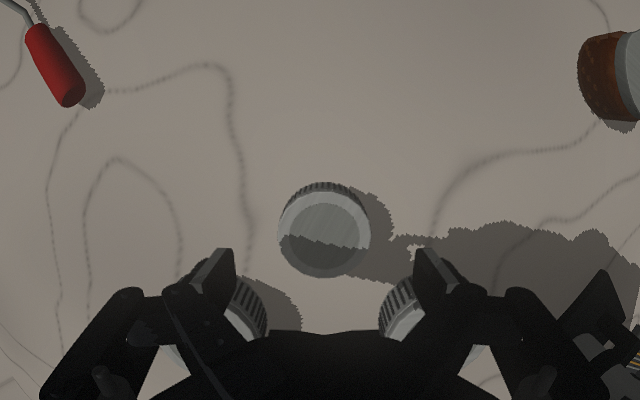

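Request:
send_rows([
  [[0,-0.001,0.02],[0.0027,0.001,0],1],
  [[0,-0.0014,0.035],[0.0027,0.001,0],1],
  [[0,-0.0014,0.0455],[0.0027,0.001,0],1],
  [[0,-0.0014,0.0455],[0.0027,0.001,0],1],
  [[0,-0.0014,0.0455],[0.0027,0.001,0],1],
])

```text
clock: 3.45
eef_pos: [509.1, 96.9, 24.8]
tcp_rot: [-3.141, -0.0, -0.961]
contact_force: [1.0, -1.7, 0.1]
opening: 0.999
```

Run:
```python
from h import *
s=viewer.grab_frame('scene'); save('s2.png',cv2.resize(s[130:270,270:450],None,fx=4,fy=4))
st(); go(508.5,97.2,24,-0.96)
```

```text
clk 3.5 pos [509.42  96.99  25.12] rot [-3.1404e+00 -4.0000e-04 -9.6060e-01] F [ 0.7  0.3 -0.3] T [-0.04 -0.05 -0.02] op 1.002 q [0.19 0.53 2.01 0.   0.6  1.15]
go [-0.0007  0.0006  0.0011] [-0.0012 -0.0004 -0.0006] clock 3.5
```

View pics/s2.png

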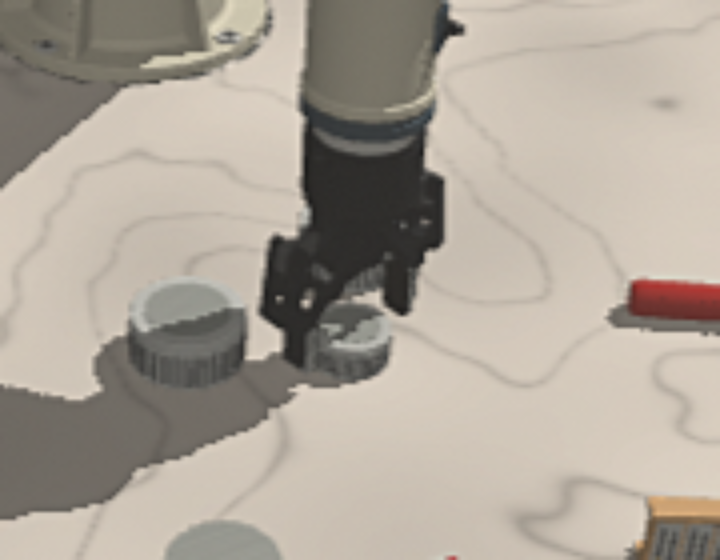

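Request:
send_rows([
  [[0,0,0],[0,0,0],-1],
  [[0,0,0],[0,0,0],-1],
  [[0,0,0],[0,0,0],-1],
  [[0,0,0],[0,0,0],-1],
  [[0,0,0],[0,0,0],-1],
], squeeze=40)

```text
clock: 3.92
eef_pos: [510.1, 97.1, 26.3]
tcp_rot: [-3.139, -0.001, -0.961]
contact_force: [-2.3, -1.3, 10.7]
opening: 0.623
```

Run:
```python
from h import *
s=viewer.grab_frame('scene'); save('s3.png',cv2.resize(s[130:270,270:450],None,fx=4,fy=4))
save('w3.png',viewer.grab_frame('wrist'))
st()
```

```text
clk 4.02 pos [510.11  97.08  26.37] rot [-3.139e+00 -1.200e-03 -9.606e-01] F [-2.5 -0.7 10.8] T [-0.16  0.28  0.01] op 0.624 q [0.19 0.52 2.01 0.   0.61 1.15]
```

View pics/s3.png

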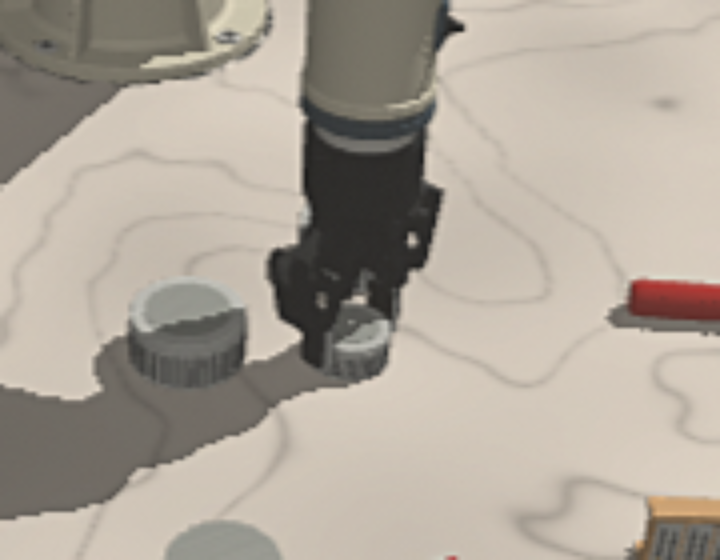

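View pics/w3.png

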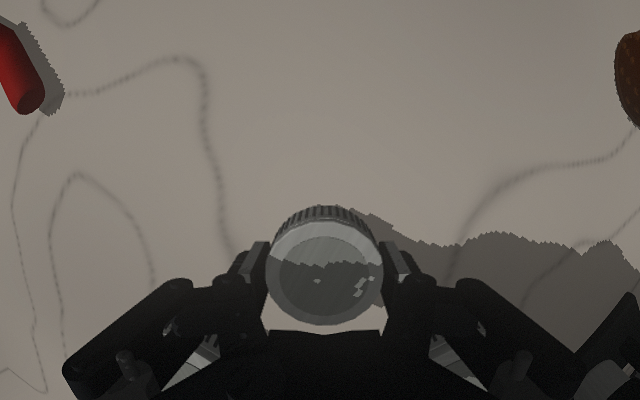

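Run:
```python
from h import *
P=viewer.camera_params('wrist'); s=status.sense()
w=cv2.imread('pics/w3.png')
print(project('wrist',(s['eef_pos'][0],s['eef_pos'][1],26)))
a=np.linspace(0,2*np.pi,100,endpoint=False)
Y=s['tcp_rot'][2]
for off,c in ((0,(0,0,255)),(3,(0,255,0)),(-3,(255,0,0))):
  cx,cy=s['eef_pos'][0]+off*np.sin(Y),s['eef_pos'][1]-off*np.cos(Y)
  pts=np.array([(project('wrist',(cx+27*np.cos(t),cy+27*np.sin(t),26),P)-[240,180])*4.4+2.2 for t in a])
  if off==0: big=cv2.resize(w[180:310,240:410],None,fx=4.4,fy=4.4)
  cv2.polylines(big,[pts.round().astype(np.int32)],True,c,1)
cv2.imwrite('pics/w3o.png',big)
```

```text
[324.31262078 276.58623525]
```

View pics/w3o.png

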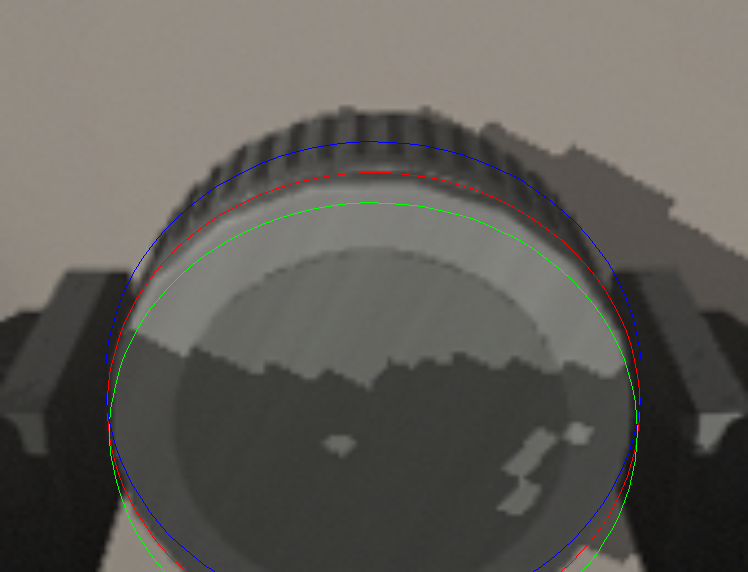

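Request:
send_rows([
  [[0,0,-0.01],[0,0,0],-1],
  [[0,0,-0.035],[0,0,0],-1],
  [[0,0,-0.07],[0,0,0],-1],
  [[0,0,-0.105],[0,0,0],-1],
  [[0,0,-0.14],[0,0,0],-1],
])

```text
clock: 4.43
eef_pos: [509.2, 96.9, 168.5]
tcp_rot: [-3.139, -0.001, -0.961]
contact_force: [0.2, -0.1, -0.7]
opening: 0.618
```

```bash
python3 -c "
from h import *
st();go(467,-249,240,-0.96)"
```

```text
clk 4.43 pos [509.22  96.92 168.49] rot [-3.1393e+00 -1.1000e-03 -9.6050e-01] F [ 0.2 -0.1 -0.7] T [ 0.05 -0.09 -0.03] op 0.618 q [ 0.19  0.29  1.94 -0.    0.91  1.15]
go [ 0.2594  0.2327 -0.0718] [-0.0023 -0.0011 -0.0005] clock 4.43
```

Request:
send_rows([
  [[0,0,-0.03],[-0.002,-0.001,0],-1],
  [[0.01,0.01,-0.06],[-0.002,-0.001,0],-1],
  [[0.035,0.033,-0.072],[-0.002,-0.001,0],-1],
  [[0.062,0.056,-0.072],[-0.002,-0.001,0],-1],
  [[0.09,0.081,-0.072],[-0.002,-0.001,0],-1],
])

```text
clock: 4.85
eef_pos: [494.5, -24.0, 242.7]
tcp_rot: [-3.138, -0.002, -0.959]
contact_force: [0.6, 0.1, -0.4]
opening: 0.615
```

```bash
python3 -c "
from h import *
st();go(467,-249,240,-0.96)"
```

```text
clk 4.85 pos [494.53 -24.02 242.73] rot [-3.1383e+00 -2.3000e-03 -9.5880e-01] F [ 0.6  0.1 -0.4] T [-0.04 -0.05 -0.  ] op 0.615 q [-0.05  0.16  1.92  0.    1.06  0.91]
go [0.1683 0.1518 0.0026] [-0.0033 -0.0023  0.0012] clock 4.85
```

Request:
send_rows([
  [[0.03,0.027,0],[-0.003,-0.002,0],-1],
  [[0.06,0.054,0.002],[-0.003,-0.002,0],-1],
  [[0.09,0.081,0.002],[-0.003,-0.002,0],-1],
  [[0.118,0.106,0.0026],[-0.003,-0.002,0],-1],
  [[0.14,0.127,0.0026],[-0.003,-0.002,0],-1],
])

```text
clock: 5.27
eef_pos: [470.2, -214.1, 240.9]
tcp_rot: [-3.141, -0.001, -0.959]
contact_force: [1.3, 0.5, -0.3]
opening: 0.618
```

Request:
send_rows([
  [[0.025,0.022,0],[0,0,0],-1],
  [[0.03,0.027,0],[0,0,0],-1],
  [[0.03,0.027,0],[0,0,0],-1],
  [[0.03,0.027,0],[0,0,0],-1],
  [[0.03,0.027,0],[0,0,0],-1],
])

```text
clock: 5.68
eef_pos: [465.3, -252.9, 241.1]
tcp_rot: [-3.141, -0.001, -0.959]
contact_force: [0.2, -0.2, -0.0]
opening: 0.619
```

Run:
```python
from h import *
st();go(467,-249,240,-0.96)
P=viewer.camera_params('wrist')
w=viewer.grab_frame('wrist'); save('w4.png',w)
for d in viewer.cut_out('canister_rim','wrist'): print(d['p'],d['extent'])
print(project('wrist',(541,-197,150),P)); print(P['xyz'])
import pickle; pickle.dump((P,w),open('w4.pkl','wb'))
```

```text
clk 5.68 pos [ 465.3  -252.93  241.14] rot [-3.1408e+00 -9.0000e-04 -9.5900e-01] F [ 0.2 -0.2 -0. ] T [0.03 0.02 0.03] op 0.619 q [-0.5   0.22  1.85  0.    1.07  0.46]
go [-0.0022 -0.0036  0.0011] [-0.0008 -0.0009  0.001 ] clock 5.68
0.95 [254.7, 16.5, 144.8, 148.5]
[320.95983792  81.78043647]
[ 519.1080313  -214.96000294  362.30322249]
```

View pics/w4.png

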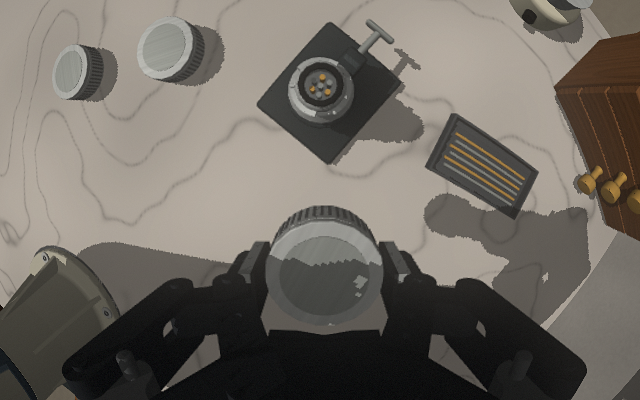

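```bash
cat > ov.py <<'E'
from h import *
import sys
n,cx,cy=sys.argv[1],float(sys.argv[2]),float(sys.argv[3])
st(); P=viewer.camera_params('wrist'); w=viewer.grab_frame('wrist'); st()
u,v=project('wrist',(cx,cy,150),P).astype(int); print(u,v)
x1,y1=max(u-50,0),max(v-45,0); f=6
big=cv2.cvtColor(cv2.resize(w[y1:y1+90,x1:x1+100],None,fx=f,fy=f,interpolation=cv2.INTER_CUBIC),cv2.COLOR_RGB2BGR)
raw=big.copy()
a=np.linspace(0,2*np.pi,120)
for r,z,c in ((16,150,(0,0,255)),(18.5,148.5,(0,255,0)),(27,122,(255,0,0))):
  pts=np.array([(project('wrist',(cx+r*np.cos(t),cy+r*np.sin(t),z),P)-[x1,y1]+.5)*f for t in a])
  cv2.polylines(big,[pts.round().astype(np.int32)],True,c,1)
cv2.imwrite('pics/'+n+'.png',big);cv2.imwrite('pics/'+n+'r.png',raw)
E
python3 ov.py o1 541 -197
```

```text
clk 5.78 pos [ 465.49 -252.76  241.08] rot [-3.1409e+00 -1.1000e-03 -9.5800e-01] F [ 0.7 -0.2 -0.6] T [ 0.01 -0.02  0.04] op 0.618 q [-0.5   0.22  1.85  0.    1.07  0.46]
clk 5.83 pos [ 465.54 -252.85  241.05] rot [-3.1409e+00 -1.1000e-03 -9.5790e-01] F [ 0.2 -0.5 -1. ] T [ 0.   -0.03  0.  ] op 0.623 q [-0.5   0.22  1.85  0.    1.07  0.46]
321 82
```

View pics/o1.png

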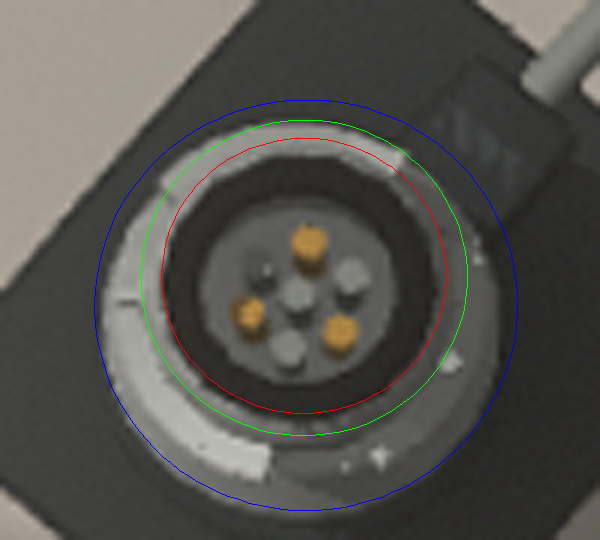

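View pics/o1r.png

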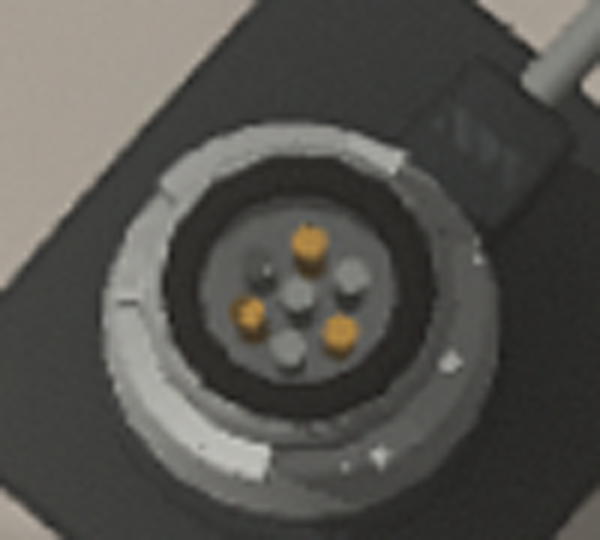

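```bash
python3 -c "
from h import *
print(atz('wrist',(320.3,84.2),150),atz('wrist',(320.3,84.2),148))"
python3 ov.py o2 539.9 -199.2
```

```text
[ 539.6 -197.5  150. ] [ 539.8 -197.3  148. ]
clk 5.83 pos [ 465.54 -252.85  241.05] rot [-3.1409e+00 -1.1000e-03 -9.5790e-01] F [ 0.2 -0.5 -1. ] T [ 0.   -0.03  0.  ] op 0.623 q [-0.5   0.22  1.85  0.    1.07  0.46]
clk 5.88 pos [ 465.56 -252.99  241.02] rot [-3.141e+00 -1.200e-03 -9.579e-01] F [-0.8 -0.1 -0.6] T [-0.03  0.   -0.03] op 0.62 q [-0.5   0.22  1.85  0.    1.07  0.46]
322 85
```

View pics/o2.png

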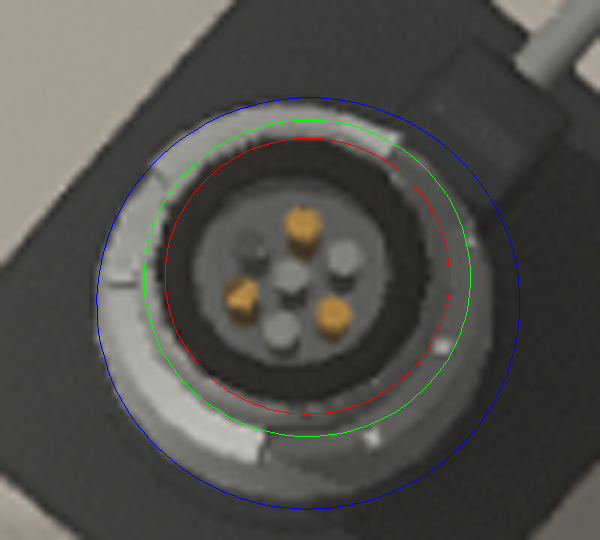

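```bash
python3 -c "
from h import *
st();go(488,-124,240,-2.53)"
```

```text
clk 5.88 pos [ 465.56 -252.99  241.02] rot [-3.141e+00 -1.200e-03 -9.579e-01] F [-0.8 -0.1 -0.6] T [-0.03  0.   -0.03] op 0.62 q [-0.5   0.22  1.85  0.    1.07  0.46]
go [-0.0926 -0.0926  0.001 ] [-1.4000e-03 -5.0000e-04  1.5721e+00] clock 5.88
```

Request:
send_rows([
  [[-0.009,-0.009,0],[0,0,0.12],-1],
  [[-0.018,-0.018,0],[0,0,0.24],-1],
  [[-0.027,-0.027,0],[0,0,0.36],-1],
  [[-0.036,-0.036,0],[0,0,0.48],-1],
  [[-0.045,-0.045,0],[0,0,0.6],-1],
])

```text
clock: 6.3
eef_pos: [476.7, -189.0, 241.0]
tcp_rot: [-3.14, -0.001, -1.563]
contact_force: [0.5, -0.1, -0.4]
opening: 0.621
```

```bash
python3 -c "
from h import *
st();go(488,-124,240,-2.53)"
```

```text
clk 6.3 pos [ 476.66 -189.03  241.05] rot [-3.1404e+00 -6.0000e-04 -1.5629e+00] F [ 0.5 -0.1 -0.4] T [-0.02 -0.04  0.01] op 0.621 q [-0.38  0.19  1.88 -0.    1.07  1.18]
go [-0.0649 -0.0119  0.001 ] [-1.400e-03  1.000e-04  9.671e-01] clock 6.3
```

Request:
send_rows([
  [[-0.01,-0.002,0],[0,0,0.12],-1],
  [[-0.02,-0.004,0],[0,0,0.24],-1],
  [[-0.03,-0.006,0],[0,0,0.36],-1],
  [[-0.04,-0.008,0],[0,0,0.48],-1],
  [[-0.05,-0.01,0],[0,0,0.6],-1],
])

```text
clock: 6.72
eef_pos: [486.3, -137.7, 241.1]
tcp_rot: [-3.14, 0.0, -2.168]
contact_force: [-0.3, -0.1, -1.9]
opening: 0.62
```

```bash
python3 -c "
from h import *
st();go(488,-124,240,-2.53)"
```

```text
clk 6.72 pos [ 486.34 -137.71  241.07] rot [-3.1403e+00  2.0000e-04 -2.1677e+00] F [-0.3 -0.1 -1.9] T [ 0.04  0.02 -0.03] op 0.62 q [-0.28  0.18  1.9  -0.    1.06  1.89]
go [-0.0123  0.0063  0.0011] [-0.0012  0.0004  0.3623] clock 6.72
```

Request:
send_rows([
  [[-0.004,0.002,0],[0,0,0.12],-1],
  [[-0.008,0.004,0],[0,0,0.24],-1],
  [[-0.012,0.006,0],[0,0,0.362],-1],
  [[-0.012,0.006,0],[0,0,0.362],-1],
  [[-0.012,0.006,0],[0,0,0.362],-1],
])

```text
clock: 7.13
eef_pos: [488.2, -123.8, 241.1]
tcp_rot: [-3.14, 0.001, -2.524]
contact_force: [-0.2, 0.2, -0.8]
opening: 0.623
```

```bash
python3 ov.py o3 539.6 -197.5
```

```text
clk 7.13 pos [ 488.2  -123.82  241.13] rot [-3.1404e+00  7.0000e-04 -2.5245e+00] F [-0.2  0.2 -0.8] T [-0.02  0.02 -0.01] op 0.623 q [-0.25  0.18  1.9  -0.    1.06  2.27]
clk 7.18 pos [ 488.18 -124.11  241.15] rot [-3.1404e+00  7.0000e-04 -2.5244e+00] F [-0.7  0.2 -0.8] T [-0.06  0.02  0.01] op 0.622 q [-0.25  0.18  1.9  -0.    1.06  2.27]
325 86
```

View pics/o3.png

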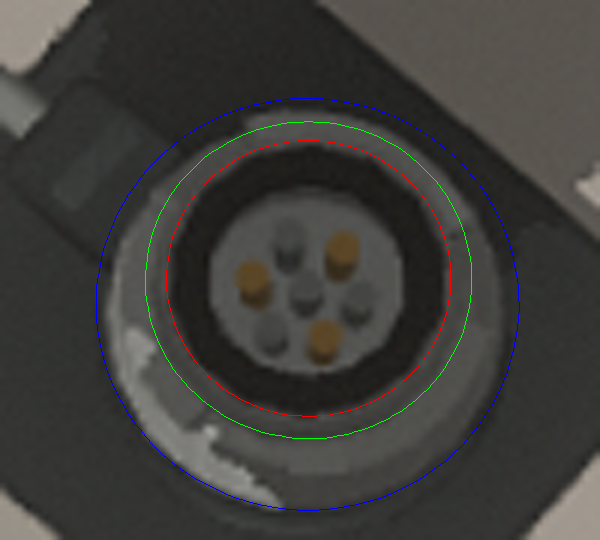

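```bash
python3 -c "
from h import *
st();go(539.7,-197.4,190,-2.53)"
```

```text
clk 7.18 pos [ 488.18 -124.11  241.15] rot [-3.1404e+00  7.0000e-04 -2.5244e+00] F [-0.7  0.2 -0.8] T [-0.06  0.02  0.01] op 0.622 q [-0.25  0.18  1.9  -0.    1.06  2.27]
go [ 0.0004 -0.0895  0.0513] [-0.0012  0.0007  0.0056] clock 7.18
```

Request:
send_rows([
  [[0,-0.03,0.005],[-0.001,0.001,0],-1],
  [[0,-0.06,0.015],[-0.001,0.001,0],-1],
  [[0,-0.08,0.03],[-0.001,0.001,0],-1],
  [[0.0004,-0.0895,0.045],[-0.001,0.001,0],-1],
  [[0.0004,-0.0895,0.0513],[-0.001,0.001,0],-1],
])

```text
clock: 7.6
eef_pos: [540.0, -198.9, 188.0]
tcp_rot: [3.141, -0.001, -2.522]
contact_force: [-0.4, -0.2, -0.8]
opening: 0.622
```

Run:
```python
from h import *
s=viewer.grab_frame('scene'); save('s5.png',cv2.resize(s[100:270,170:330],None,fx=3.5,fy=3.5))
t=viewer.grab_frame('top'); save('t5.png',cv2.resize(t[150:270,320:480],None,fx=4,fy=4))
st();go(539.7,-197.4,172,-2.53)
```

```text
clk 7.7 pos [ 538.52 -197.11  188.43] rot [ 3.1389e+00 -2.1000e-03 -2.5229e+00] F [-0.2  0.2  0. ] T [-0.    0.02 -0.04] op 0.617 q [-0.35  0.35  1.8  -0.    1.    2.17]
go [-0.0008 -0.001   0.0164] [ 0.0026 -0.0021  0.0071] clock 7.7
```

View pics/s5.png

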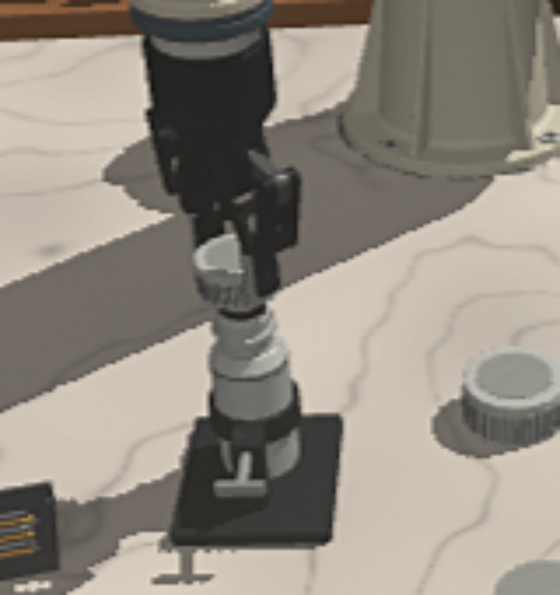

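Request:
send_rows([
  [[-0.0008,-0.001,0.004],[0.0026,-0.002,0],-1],
  [[-0.0008,-0.001,0.0085],[0.0026,-0.002,0],-1],
  [[-0.0008,-0.001,0.0085],[0.0026,-0.002,0],-1],
  [[-0.0008,-0.001,0.0085],[0.0026,-0.002,0],-1],
  [[-0.0008,-0.001,0.0085],[0.0026,-0.002,0],-1],
])

```text
clock: 8.12
eef_pos: [539.9, -197.2, 180.5]
tcp_rot: [-3.141, 0.0, -2.522]
contact_force: [-0.1, -0.2, -1.0]
opening: 0.618
```

Run:
```python
from h import *
st();go(539.7,-197.4,170,-2.525)
```

```text
clk 8.12 pos [ 539.86 -197.25  180.48] rot [-3.1410e+00  3.0000e-04 -2.5223e+00] F [-0.1 -0.2 -1. ] T [-0.02  0.    0.01] op 0.618 q [-0.35  0.36  1.81 -0.    0.98  2.17]
go [ 0.0002 -0.      0.0105] [-0.0006  0.0003  0.0027] clock 8.12
```

Well centred and level. Descend gently onto the neck.

Request:
send_rows([
  [[0,0,0.002],[0,0,0],-1],
  [[0,0,0.004],[0,0,0],-1],
  [[0,0,0.006],[0,0,0],-1],
  [[0,0,0.008],[0,0,0],-1],
  [[0,0,0.008],[0,0,0],-1],
])

```text
clock: 8.53
eef_pos: [539.6, -197.1, 171.9]
tcp_rot: [3.141, -0.0, -2.522]
contact_force: [0.1, -0.3, -1.4]
opening: 0.622
```

Run:
```python
from h import *
st();go(539.7,-197.4,170,-2.525)
```

```text
clk 8.53 pos [ 539.56 -197.14  171.92] rot [ 3.1415e+00 -2.0000e-04 -2.5223e+00] F [ 0.1 -0.3 -1.4] T [ 0.09 -0.02 -0.  ] op 0.622 q [-0.35  0.37  1.82 -0.    0.96  2.17]
go [ 0.     -0.0003  0.0019] [ 0.0001 -0.0002  0.0027] clock 8.53
```

Request:
send_rows([
  [[0,0,0.0015],[0,0,0],-1],
  [[0,0,0.003],[0,0,0],-1],
  [[0,0,0.0045],[0,0,0],-1],
  [[0,0,0.006],[0,0,0],-1],
  [[0,0,0.006],[0,0,0],-1],
])

```text
clock: 8.95
eef_pos: [539.6, -197.3, 165.7]
tcp_rot: [-3.142, -0.0, -2.522]
contact_force: [0.4, -1.7, -0.7]
opening: 0.62
```

Run:
```python
from h import *
st();go(539.7,-197.4,160,-2.525)
```

```text
clk 8.95 pos [ 539.58 -197.28  165.67] rot [-3.1416e+00 -3.0000e-04 -2.5223e+00] F [ 0.4 -1.7 -0.7] T [-0.18 -0.1  -0.01] op 0.62 q [-0.35  0.37  1.82 -0.    0.95  2.17]
go [-0.     -0.0002  0.0057] [-0.     -0.0003  0.0027] clock 8.95
```

Request:
send_rows([
  [[0,0,0.001],[0,0,0],-1],
  [[0,0,0.0015],[0,0,0],-1],
  [[0,0,0.002],[0,0,0],-1],
  [[0,0,0.0025],[0,0,0],-1],
  [[0,0,0.0025],[0,0,0],-1],
])

```text
clock: 9.37
eef_pos: [539.6, -197.3, 163.1]
tcp_rot: [-3.141, -0.0, -2.522]
contact_force: [-0.2, -1.7, -0.2]
opening: 0.616
```

Run:
```python
from h import *
st();go(539.7,-197.4,160,-2.525)
```

```text
clk 9.37 pos [ 539.63 -197.32  163.13] rot [-3.1414e+00 -3.0000e-04 -2.5222e+00] F [-0.2 -1.7 -0.2] T [-0.17 -0.05  0.06] op 0.616 q [-0.35  0.38  1.82 -0.    0.94  2.17]
go [-0.     -0.0001  0.0031] [-0.0002 -0.0003  0.0028] clock 9.37
```

Request:
send_rows([
  [[0.0002,-0.0003,0.0005],[0,0,0],-1],
  [[0.0002,-0.0003,0.001],[0,0,0],-1],
  [[0.0002,-0.0003,0.0015],[0,0,0],-1],
  [[0.0002,-0.0003,0.002],[0,0,0],-1],
  [[0.0002,-0.0003,0.002],[0,0,0],-1],
])

```text
clock: 9.78
eef_pos: [539.5, -197.6, 161.0]
tcp_rot: [3.141, -0.0, -2.522]
contact_force: [-0.1, 0.2, -0.4]
opening: 0.619
```

Run:
```python
from h import *
st()
```

```text
clk 9.78 pos [ 539.51 -197.58  160.96] rot [ 3.1414e+00 -4.0000e-04 -2.5223e+00] F [-0.1  0.2 -0.4] T [ 0.03 -0.02  0.07] op 0.619 q [-0.35  0.38  1.82 -0.    0.94  2.17]
```

Request:
send_rows([
  [[0,0,0.0005],[0,0,0],-1],
  [[0,0,0.001],[0,0,0],-1],
  [[0,0,0.0015],[0,0,0],-1],
  [[0,0,0.002],[0,0,0],-1],
  [[0,0,0.002],[0,0,0],-1],
])

```text
clock: 10.2
eef_pos: [539.6, -197.6, 159.7]
tcp_rot: [-3.141, -0.0, -2.522]
contact_force: [-2.1, 1.4, 8.2]
opening: 0.618
```

Run:
```python
from h import *
st()
```

```text
clk 10.2 pos [ 539.65 -197.57  159.72] rot [-3.1415e+00 -2.0000e-04 -2.5222e+00] F [-2.1  1.4  8.2] T [0.19 0.39 0.  ] op 0.618 q [-0.35  0.38  1.82 -0.    0.93  2.17]
```

Request:
send_rows([
  [[0,0,0.0003],[0,0,-0.04],-1],
  [[0,0,0.0001],[0,0,-0.08],-1],
  [[0,0,0],[0,0,-0.12],-1],
  [[0,0,-0.0002],[0,0,-0.16],-1],
  [[0,0,-0.0003],[0,0,-0.2],-1],
])

```text
clock: 10.62
eef_pos: [540.1, -197.9, 160.6]
tcp_rot: [-3.14, 0.0, -2.32]
contact_force: [-2.1, -0.4, 5.2]
opening: 0.617
```

Run:
```python
from h import *
st()
```

```text
clk 10.62 pos [ 540.08 -197.93  160.64] rot [-3.1403e+00  1.0000e-04 -2.3204e+00] F [-2.1 -0.4  5.2] T [-0.09  0.09 -0.03] op 0.617 q [-0.35  0.38  1.82 -0.    0.94  1.97]
```

Request:
send_rows([
  [[0.0001,0.0005,0.0003],[-0.001,0,-0.04],-1],
  [[0.0001,0.0005,0.0001],[-0.001,0,-0.08],-1],
  [[0.0001,0.0005,0],[-0.001,0,-0.12],-1],
  [[0.0001,0.0005,-0.0002],[-0.001,0,-0.16],-1],
  [[0.0001,0.0005,-0.0004],[-0.001,0,-0.2],-1],
])

```text
clock: 11.03
eef_pos: [540.1, -197.9, 161.5]
tcp_rot: [-3.14, 0.0, -2.118]
contact_force: [0.4, -1.1, 3.1]
opening: 0.616
```

Run:
```python
from h import *
st();go(539.6,-197.6,160,-2.12)
```

```text
clk 11.03 pos [ 540.07 -197.9   161.54] rot [-3.1401  0.     -2.1184] F [ 0.4 -1.1  3.1] T [-0.08  0.03 -0.05] op 0.616 q [-0.35  0.38  1.82 -0.    0.94  1.76]
go [-0.      0.0006  0.0015] [-0.0015  0.      0.0016] clock 11.03
```

Request:
send_rows([
  [[0,0.0001,0.0003],[0,0,-0.04],-1],
  [[0,0.0001,0.0001],[0,0,-0.08],-1],
  [[0,0.0001,0],[0,0,-0.12],-1],
  [[0,0.0001,-0.0002],[0,0,-0.16],-1],
  [[0,0.0001,-0.0004],[0,0,-0.2],-1],
])

```text
clock: 11.45
eef_pos: [540.3, -198.1, 162.4]
tcp_rot: [-3.139, -0.0, -1.917]
contact_force: [0.2, -0.2, 2.2]
opening: 0.618
```

Run:
```python
from h import *
st();go(539.7,-197.5,160,-2.12)
```

```text
clk 11.45 pos [ 540.34 -198.07  162.39] rot [-3.1391e+00 -4.0000e-04 -1.9166e+00] F [ 0.2 -0.2  2.2] T [-0.03  0.02 -0.03] op 0.618 q [-0.35  0.38  1.82 -0.    0.94  1.56]
go [-0.0003  0.0008  0.0024] [-2.500e-03 -1.000e-04  2.034e-01] clock 11.45
```

Request:
send_rows([
  [[0,0.0003,0.0004],[-0.002,0,-0.03],-1],
  [[0,0.0003,0.0002],[-0.002,0,-0.06],-1],
  [[0,0.0003,0.0001],[-0.002,0,-0.09],-1],
  [[0,0.0003,0],[-0.002,0,-0.12],-1],
  [[0,0.0003,-0.0001],[-0.002,0,-0.15],-1],
])

```text
clock: 11.87
eef_pos: [540.4, -198.1, 162.9]
tcp_rot: [-3.14, -0.001, -1.765]
contact_force: [-0.6, 0.9, 2.1]
opening: 0.617
```

Run:
```python
from h import *
st();go(539.7,-197.5,160,-2.12)
```

```text
clk 11.87 pos [ 540.41 -198.11  162.87] rot [-3.1403e+00 -8.0000e-04 -1.7651e+00] F [-0.6  0.9  2.1] T [ 0.03 -0.    0.02] op 0.617 q [-0.35  0.38  1.82 -0.    0.94  1.41]
go [-0.0005  0.0008  0.0029] [-0.0014 -0.0005  0.3549] clock 11.87
```

Request:
send_rows([
  [[0,0.0002,0.0006],[-0.001,0,-0.03],-1],
  [[0,0.0002,0.0004],[-0.001,0,-0.06],-1],
  [[0,0.0002,0.0003],[-0.001,0,-0.09],-1],
  [[0,0.0002,0.0002],[-0.001,0,-0.12],-1],
  [[0,0.0002,0.0001],[-0.001,0,-0.15],-1],
])

```text
clock: 12.28
eef_pos: [540.4, -198.2, 163.0]
tcp_rot: [-3.141, -0.001, -1.614]
contact_force: [-0.2, -0.7, 0.6]
opening: 0.616
```

Run:
```python
from h import *
st();go(539.7,-197.5,160,-2.12)
```

```text
clk 12.28 pos [ 540.41 -198.19  162.96] rot [-3.1409e+00 -1.0000e-03 -1.6137e+00] F [-0.2 -0.7  0.6] T [-0.   -0.02 -0.06] op 0.616 q [-0.35  0.38  1.82 -0.    0.94  1.26]
go [-0.0007  0.0007  0.003 ] [-0.0009 -0.0009  0.5063] clock 12.28
```

Request:
send_rows([
  [[0,0,0.0002],[0,0,0],-1],
  [[0,0,0.0004],[0,0,0],-1],
  [[0,0,0.0006],[0,0,0],-1],
  [[0,0,0.0006],[0,0,0],-1],
  [[0,0,0.0006],[0,0,0],-1],
])

```text
clock: 12.7
eef_pos: [540.5, -198.2, 162.4]
tcp_rot: [-3.141, -0.001, -1.614]
contact_force: [-0.2, 0.8, 1.0]
opening: 0.624
```

Run:
```python
from h import *
st()
```

```text
clk 12.7 pos [ 540.46 -198.15  162.35] rot [-3.1409e+00 -1.0000e-03 -1.6141e+00] F [-0.2  0.8  1. ] T [ 0.06 -0.04  0.03] op 0.624 q [-0.35  0.38  1.82 -0.    0.94  1.26]
```

Request:
send_rows([
  [[0,0,0],[0,0,-0.03],-1],
  [[0,0,0.0006],[0,0,-0.05],-1],
  [[0,0,0.0012],[0,0,-0.05],-1],
  [[0,0,0.0018],[0,0,-0.05],-1],
  [[0,0,0.002],[0,0,-0.05],-1],
])

```text
clock: 13.12
eef_pos: [540.3, -198.1, 160.1]
tcp_rot: [-3.141, -0.001, -1.565]
contact_force: [-0.1, 1.1, 0.3]
opening: 0.62
```

Run:
```python
from h import *
st()
```

```text
clk 13.12 pos [ 540.32 -198.12  160.13] rot [-3.1412e+00 -9.0000e-04 -1.5648e+00] F [-0.1  1.1  0.3] T [-0.   -0.05 -0.  ] op 0.62 q [-0.35  0.38  1.82 -0.    0.94  1.21]
```

Request:
send_rows([
  [[0,0,0.001],[0,0,0],-1],
  [[0,0,0.002],[0,0,0],-1],
  [[0,0,0.003],[0,0,0],-1],
  [[0,0,0.0035],[0,0,0],-1],
  [[0,0,0.0038],[0,0,0],-1],
])

```text
clock: 13.53
eef_pos: [540.3, -198.1, 156.2]
tcp_rot: [-3.141, -0.001, -1.565]
contact_force: [1.1, -0.0, -0.9]
opening: 0.615
```

Run:
```python
from h import *
st()
```

```text
clk 13.53 pos [ 540.26 -198.08  156.16] rot [-3.1415e+00 -9.0000e-04 -1.5648e+00] F [ 1.1 -0.  -0.9] T [-0.02  0.    0.04] op 0.615 q [-0.35  0.39  1.83 -0.    0.93  1.21]
```

Request:
send_rows([
  [[0,0,0.0004],[0,0,0],-1],
  [[0,0,0.0008],[0,0,0],-1],
  [[0,0,0.0012],[0,0,0],-1],
  [[0,0,0.0014],[0,0,0],-1],
  [[0,0,0.0014],[0,0,0],-1],
])

```text
clock: 13.95
eef_pos: [540.3, -198.1, 154.9]
tcp_rot: [-3.141, -0.001, -1.565]
contact_force: [-1.2, 0.1, 2.5]
opening: 0.625
```

Run:
```python
from h import *
st()
s=viewer.grab_frame('scene'); save('s6.png',cv2.resize(s[100:270,170:330],None,fx=3.5,fy=3.5))
```

```text
clk 13.95 pos [ 540.26 -198.11  154.9 ] rot [-3.1414e+00 -9.0000e-04 -1.5649e+00] F [-1.2  0.1  2.5] T [ 0.07  0.07 -0.  ] op 0.625 q [-0.35  0.39  1.83 -0.    0.92  1.21]
```

View pics/s6.png

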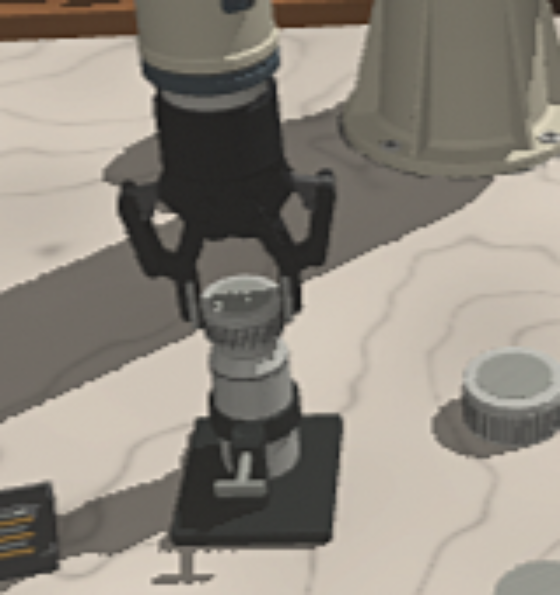

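Request:
send_rows([
  [[0,0,0.0003],[0,0,0.05],-1],
  [[0,0,0.0003],[0,0,0.1],-1],
  [[0,0,0.0003],[0,0,0.15],-1],
  [[0,0,0.0004],[0,0,0.2],-1],
  [[0,0,0.0004],[0,0,0.25],-1],
])

```text
clock: 14.42
eef_pos: [540.7, -198.2, 154.8]
tcp_rot: [-3.14, -0.001, -1.817]
contact_force: [0.6, -0.5, 2.3]
opening: 0.619
```

Run:
```python
from h import *
st()
```

```text
clk 14.42 pos [ 540.65 -198.23  154.75] rot [-3.1403e+00 -9.0000e-04 -1.8173e+00] F [ 0.6 -0.5  2.3] T [-0.02 -0.03 -0.03] op 0.619 q [-0.35  0.39  1.83 -0.    0.92  1.46]
```

Request:
send_rows([
  [[0,0.0003,0.0004],[-0.001,0,0.05],-1],
  [[0,0.0003,0.0005],[-0.001,0,0.1],-1],
  [[0,0.0003,0.0007],[-0.001,0,0.15],-1],
  [[0,0.0003,0.0009],[-0.001,0,0.2],-1],
  [[0,0.0003,0.0011],[-0.001,0,0.25],-1],
])

```text
clock: 14.83
eef_pos: [540.9, -198.4, 154.1]
tcp_rot: [-3.14, -0.001, -2.07]
contact_force: [0.7, -0.5, 3.1]
opening: 0.619
```

Run:
```python
from h import *
st()
```

```text
clk 14.83 pos [ 540.85 -198.37  154.08] rot [-3.1398e+00 -6.0000e-04 -2.0697e+00] F [ 0.7 -0.5  3.1] T [-0.05  0.   -0.02] op 0.619 q [-0.35  0.39  1.83 -0.    0.92  1.72]
```

Request:
send_rows([
  [[0,0.0003,0.0005],[-0.001,0,0.05],-1],
  [[0,0.0006,0.0008],[-0.0015,0,0.1],-1],
  [[0,0.0006,0.001],[-0.0015,0,0.15],-1],
  [[0,0.0006,0.0012],[-0.0015,0,0.2],-1],
  [[0,0.0006,0.0014],[-0.0015,0,0.25],-1],
])

```text
clock: 15.25
eef_pos: [541.0, -198.4, 153.2]
tcp_rot: [-3.14, 0.0, -2.322]
contact_force: [-0.6, 0.3, 4.6]
opening: 0.619
```

Run:
```python
from h import *
st()
```

```text
clk 15.25 pos [ 540.98 -198.4   153.21] rot [-3.1397e+00  2.0000e-04 -2.3221e+00] F [-0.6  0.3  4.6] T [-0.14  0.03 -0.01] op 0.619 q [-0.35  0.39  1.83 -0.    0.92  1.97]
```

Request:
send_rows([
  [[0,0.0004,0.0005],[-0.001,0,0.05],-1],
  [[0,0.0008,0.0007],[-0.0018,0,0.1],-1],
  [[0,0.0008,0.0009],[-0.0018,0,0.15],-1],
  [[0,0.0008,0.001],[-0.0018,0,0.2],-1],
  [[0,0.0008,0.0012],[-0.0018,0,0.25],-1],
])

```text
clock: 15.67
eef_pos: [541.2, -198.3, 152.8]
tcp_rot: [-3.14, 0.002, -2.574]
contact_force: [-0.3, -0.3, 3.9]
opening: 0.617
```

Run:
```python
from h import *
st()
```

```text
clk 15.67 pos [ 541.24 -198.27  152.76] rot [-3.1398e+00  1.6000e-03 -2.5745e+00] F [-0.3 -0.3  3.9] T [-0.16  0.    0.07] op 0.617 q [-0.35  0.39  1.83  0.    0.92  2.22]
```

Request:
send_rows([
  [[0,0.0004,0.0005],[-0.001,0,0.05],-1],
  [[0,0.0006,0.0006],[-0.002,0,0.1],-1],
  [[0,0.0006,0.0007],[-0.002,0,0.15],-1],
  [[0,0.0006,0.0008],[-0.002,0,0.2],-1],
  [[0,0.0006,0.0008],[-0.002,0,0.25],-1],
])

```text
clock: 16.08
eef_pos: [541.5, -198.2, 152.5]
tcp_rot: [-3.141, 0.003, -2.827]
contact_force: [0.5, -1.6, 2.7]
opening: 0.619
```

Run:
```python
from h import *
st()
```

```text
clk 16.08 pos [ 541.51 -198.24  152.55] rot [-3.1409e+00  2.8000e-03 -2.8268e+00] F [ 0.5 -1.6  2.7] T [-0.25  0.12  0.04] op 0.619 q [-0.35  0.39  1.83  0.    0.92  2.47]
```

Request:
send_rows([
  [[0.0002,0,0.0005],[0,-0.001,0.05],-1],
  [[0.0003,0,0.0006],[0,-0.002,0.1],-1],
  [[0.0003,0,0.0007],[0,-0.002,0.15],-1],
  [[0.0003,0,0.0008],[0,-0.002,0.2],-1],
  [[0.0003,0,0.0008],[0,-0.002,0.22],-1],
])

```text
clock: 16.5
eef_pos: [540.2, -199.4, 152.2]
tcp_rot: [-3.14, 0.003, -3.048]
contact_force: [-8.0, -5.0, 9.0]
opening: 0.62
```

Run:
```python
from h import *
st()
```

```text
clk 16.5 pos [ 540.19 -199.35  152.21] rot [-3.1400e+00  2.5000e-03 -3.0476e+00] F [-8. -5.  9.] T [-0.82  1.43  0.78] op 0.62 q [-0.36  0.39  1.83 -0.    0.92  2.69]
```

Request:
send_rows([
  [[0,0,0],[0,0,-0.02],-1],
  [[0,0,0],[0,0,-0.02],-1],
  [[0,0,0],[0,0,-0.02],-1],
  [[0,0,0],[0,0,-0.02],-1],
  [[0,0,0],[0,0,-0.02],-1],
])

```text
clock: 16.92
eef_pos: [540.0, -199.5, 152.5]
tcp_rot: [-3.14, 0.002, -3.027]
contact_force: [-2.6, -0.3, 6.6]
opening: 0.623
```

Run:
```python
from h import *
st()
s=viewer.grab_frame('scene'); save('s7.png',cv2.resize(s[100:270,170:330],None,fx=3.5,fy=3.5))
save('w7.png',viewer.grab_frame('wrist'))
```

```text
clk 16.92 pos [ 540.01 -199.47  152.5 ] rot [-3.1396e+00  2.0000e-03 -3.0267e+00] F [-2.6 -0.3  6.6] T [-0.13  0.62  0.35] op 0.623 q [-0.36  0.39  1.83 -0.    0.92  2.67]
```

View pics/s7.png

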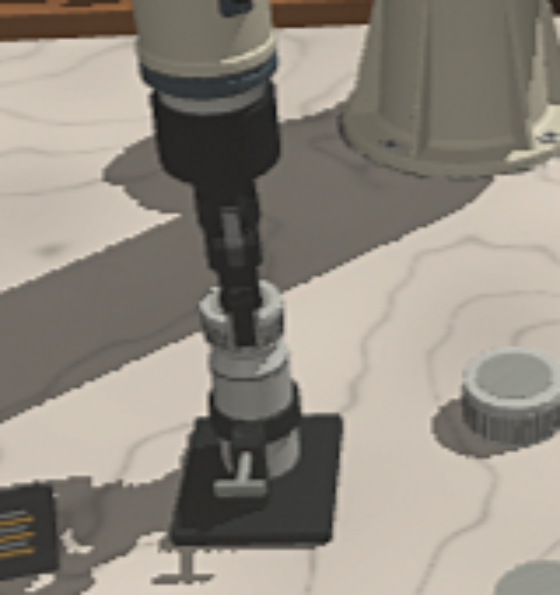

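View pics/w7.png

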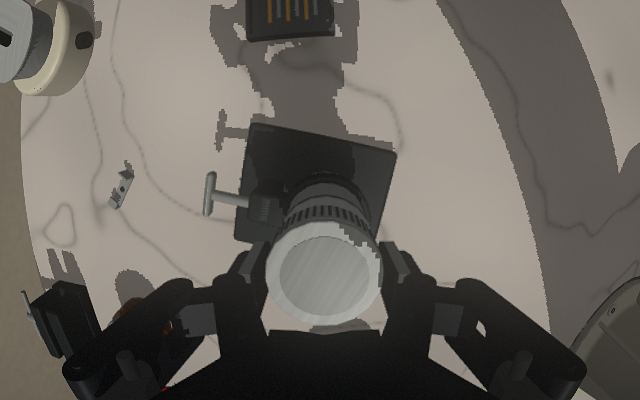

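Request:
send_rows([
  [[0,0,0],[0,0,-0.01],-1],
  [[0,0,0],[0,0,-0.01],0.8],
  [[0,0,0],[0,0,-0.01],0.8],
  [[0,0,0],[0,0,-0.01],0.8],
  [[0,0,0],[0,0,-0.01],0.8],
])

```text
clock: 17.43
eef_pos: [540.1, -199.5, 152.4]
tcp_rot: [-3.14, 0.002, -3.017]
contact_force: [-0.5, -0.6, 0.5]
opening: 0.896
```

Run:
```python
from h import *
st()
P=viewer.camera_params('wrist')
w=viewer.grab_frame('wrist');save('w8.png',w)
s=status.sense()['eef_pos']
big=cv2.cvtColor(cv2.resize(w[170:340,230:420],None,fx=4,fy=4),cv2.COLOR_RGB2BGR)
a=np.linspace(0,2*np.pi,100)
for (cx,cy),c in (((539.7,-197.5),(0,0,255)),((540.5,-198.3),(0,255,0)),((s[0],s[1]),(255,0,0))):
  pts=np.array([(project('wrist',(cx+27*np.cos(t),cy+27*np.sin(t),152),P)-[230,170]+.5)*4 for t in a])
  cv2.polylines(big,[pts.round().astype(np.int32)],True,c,1)
cv2.imwrite('pics/w8o.png',big)
```

```text
clk 17.43 pos [ 540.12 -199.47  152.41] rot [-3.1396e+00  2.2000e-03 -3.0170e+00] F [-0.5 -0.6  0.5] T [ 0.04  0.01 -0.06] op 0.896 q [-0.36  0.39  1.83 -0.    0.92  2.66]
```

View pics/w8o.png

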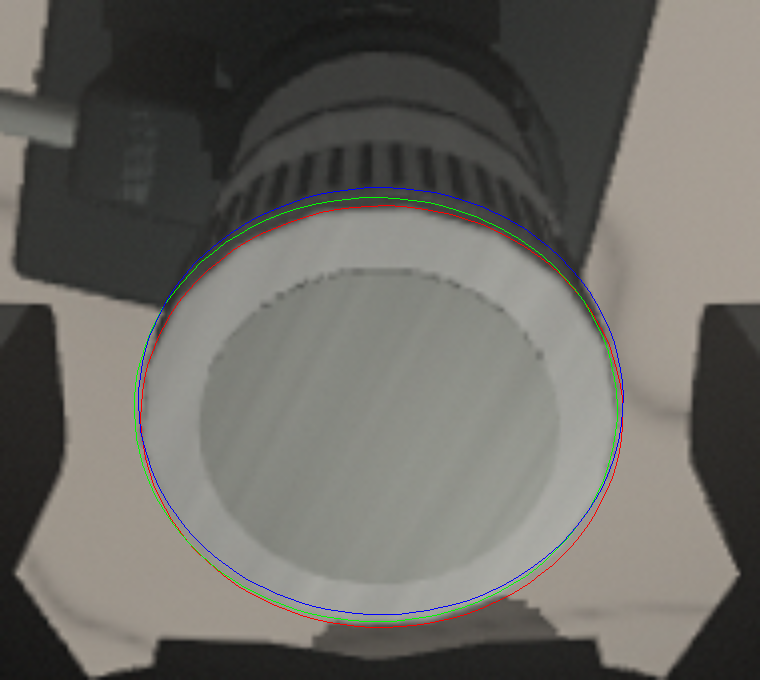

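Run:
```python
from h import *
go(540,-197.9,153.5,-1.9)
```

```text
go [-0.0001  0.0015 -0.0011] [-2.9000e-03  8.0000e-04 -1.1169e+00] clock 17.48
```

Request:
send_rows([
  [[0,0.0015,-0.001],[0,0,-0.11],1],
  [[0,0.0015,-0.001],[0,0,-0.22],1],
  [[0,0.0015,-0.001],[-0.001,0,-0.33],1],
  [[0,0.0015,-0.001],[-0.001,0,-0.44],1],
  [[0,0.0015,-0.001],[-0.001,0,-0.55],1],
])

```text
clock: 17.9
eef_pos: [540.0, -198.0, 153.4]
tcp_rot: [-3.14, 0.001, -2.462]
contact_force: [0.7, 0.2, 0.6]
opening: 1.001
```

Request:
send_rows([
  [[0,0,0],[0,0,-0.11],1],
  [[0,0,0],[0,0,-0.22],1],
  [[0,0,0],[0,0,-0.33],1],
  [[0,0,0],[0,0,-0.44],1],
  [[0,0,0],[0,0,-0.55],1],
])

```text
clock: 18.32
eef_pos: [540.0, -198.0, 153.3]
tcp_rot: [-3.139, 0.0, -1.906]
contact_force: [0.9, -0.6, 0.3]
opening: 0.996
```

Run:
```python
from h import *
st();go(540,-197.9,153.5,-1.9)
```

```text
clk 18.32 pos [ 540.   -197.96  153.33] rot [-3.1394  0.     -1.9063] F [ 0.9 -0.6  0.3] T [ 0.02  0.01 -0.01] op 0.996 q [-0.35  0.39  1.83  0.    0.92  1.55]
go [-0.0001  0.     -0.0002] [-0.0022  0.     -0.0063] clock 18.32
```

Request:
send_rows([
  [[0,0,0],[-0.002,0,0],-1],
  [[0,0,0],[-0.002,0,0],-1],
  [[0,0,-0.0005],[-0.002,0,0],-1],
  [[0,0,-0.0005],[-0.002,0,0],-1],
  [[0,0,-0.0005],[-0.002,0,0],-1],
], squeeze=30)

```text
clock: 18.73
eef_pos: [540.0, -198.0, 153.9]
tcp_rot: [-3.141, -0.0, -1.908]
contact_force: [-1.1, -0.2, 1.4]
opening: 0.623
```

Run:
```python
from h import *
st()
```

```text
clk 18.73 pos [ 539.97 -198.01  153.91] rot [-3.1414e+00 -1.0000e-04 -1.9079e+00] F [-1.1 -0.2  1.4] T [-0.18  0.12 -0.06] op 0.623 q [-0.35  0.39  1.83 -0.    0.92  1.55]
```

Turn forward in very small steps to feel for the stops.

Request:
send_rows([
  [[0,0,0.0002],[0,0,0.01],-1],
  [[0,0,0.0002],[0,0,0.02],-1],
  [[0,0,0.0002],[0,0,0.03],-1],
  [[0,0,0.0002],[0,0,0.04],-1],
  [[0,0,0.0002],[0,0,0.04],-1],
])

```text
clock: 19.15
eef_pos: [539.8, -198.1, 153.8]
tcp_rot: [-3.142, -0.0, -1.948]
contact_force: [-2.7, -0.7, 4.6]
opening: 0.623
```

Run:
```python
from h import *
st()
```

```text
clk 19.15 pos [ 539.84 -198.05  153.83] rot [-3.1415e+00 -4.0000e-04 -1.9485e+00] F [-2.7 -0.7  4.6] T [-0.16  0.5   0.36] op 0.623 q [-0.35  0.39  1.83 -0.    0.92  1.59]
```

Request:
send_rows([
  [[0,0,0],[0,0,-0.01],-1],
  [[0,0,0],[0,0,-0.01],1],
  [[0,0,0],[0,0,-0.01],1],
  [[0,0,0],[0,0,-0.01],1],
  [[0,0,0],[0,0,-0.01],1],
])

```text
clock: 19.57
eef_pos: [539.9, -198.0, 153.7]
tcp_rot: [-3.142, -0.0, -1.939]
contact_force: [-0.2, 0.6, 0.2]
opening: 1.004
```

Request:
send_rows([
  [[0,0,-0.01],[0,0,0],1],
  [[0,0,-0.03],[0,0,0],1],
  [[0,0,-0.06],[0,0,0],1],
  [[0,0,-0.09],[0,0,0],1],
  [[0,0,-0.12],[0,0,0],1],
])

```text
clock: 19.98
eef_pos: [539.7, -197.9, 275.6]
tcp_rot: [-3.142, -0.0, -1.939]
contact_force: [1.0, -0.6, 0.6]
opening: 0.998
```

Run:
```python
from h import *
st();go(460,-245,275,-0.96)
```

```text
clk 19.98 pos [ 539.73 -197.87  275.64] rot [-3.1415e+00 -1.0000e-04 -1.9389e+00] F [ 1.  -0.6  0.6] T [-0.04 -0.07  0.05] op 0.998 q [-0.35  0.25  1.72 -0.    1.17  1.58]
go [0.0727 0.0574 0.0006] [-0.000e+00 -1.000e-04 -9.789e-01] clock 19.98
```

Request:
send_rows([
  [[0,0.03,0],[0,0,0],1],
  [[0,0.06,0],[0,0,0],1],
  [[0,0.09,0],[0,0,0],1],
  [[0,0.12,0],[0,0,0],1],
  [[0,0.12,0],[0,0,0],1],
])

```text
clock: 20.4
eef_pos: [423.1, -152.9, 275.8]
tcp_rot: [3.139, 0.0, -1.939]
contact_force: [0.3, 0.2, 1.0]
opening: 1.001
```

Run:
```python
from h import *
viewer.grab_frame('top')
st();P=viewer.camera_params('wrist');w=viewer.grab_frame('wrist');s=viewer.grab_frame('scene');t=viewer.grab_frame('top')
save('s9.png',s);save('t9.png',t)
a=np.linspace(0,2*np.pi,100)
def ov(cam,img,P,n,f,box):
  x1,y1,ww,hh=box
  big=cv2.cvtColor(cv2.resize(img[y1:y1+hh,x1:x1+ww],None,fx=f,fy=f),cv2.COLOR_RGB2BGR)
  for r,z,c in ((27,152,(0,0,255)),(27,126,(0,255,0)),(27,155,(255,0,0))):
    pts=np.array([(project(cam,(539.9+r*np.cos(q),-197.8+r*np.sin(q),z),P)-[x1,y1]+.5)*f for q in a])
    cv2.polylines(big,[pts.round().astype(np.int32)],True,c,1)
  return big
u,v=project('wrist',(540,-198,150),P).astype(int); print(u,v)
A=ov('wrist',w,P,'',5,(u-50,max(v-45,0),100,100))
B=ov('scene',s,viewer.camera_params('scene'),'',5,(215,170,50,100))
cv2.imwrite('pics/f9.png',np.hstack([A,B]))
```

```text
clk 20.45 pos [ 425.85 -153.9   276.39] rot [-3.1413  0.     -1.9389] F [0.6 0.3 0.5] T [ 0.04 -0.    0.01] op 1.0 q [-0.35  0.05  1.96  0.    1.13  1.59]
324 52
```

View pics/f9.png

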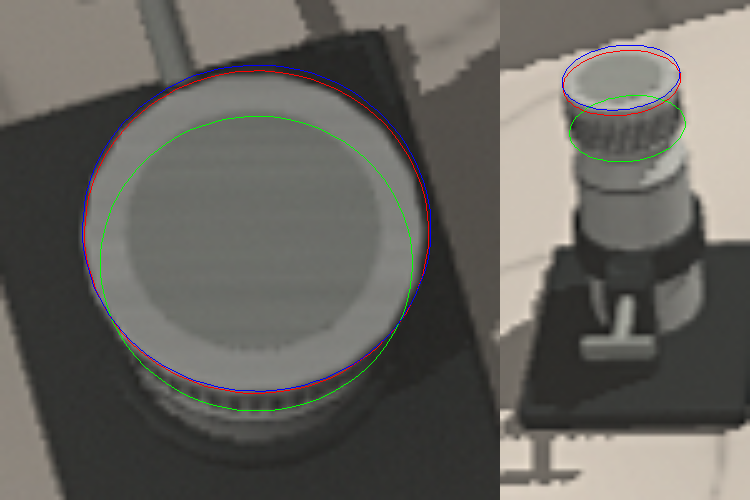

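View pics/s9.png

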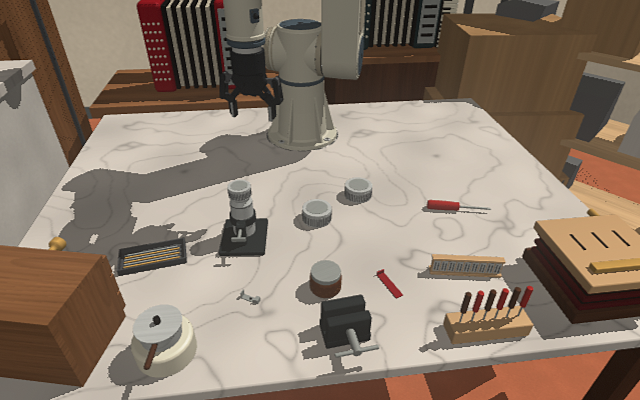

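Run:
```python
from h import *
st();print(job.sign_off())
```

```text
clk 20.6 pos [ 428.94 -155.1   276.42] rot [-3.1395  0.     -1.9389] F [ 0.2 -0.8 -0.3] T [ 0.   -0.06  0.01] op 1.0 q [-0.35  0.06  1.95 -0.    1.13  1.59]
the job is handed in; nothing more can be done
None
```

The cap is screwed home on the canister and the job is handed in at 20.6 s; no verdict came back.

**What I did**
- I took the smallest of the three caps and set it squarely on the neck, where it landed on the ridges with its top about 9.3 mm above the rim.
- I turned it back about 52° under light pressing, mostly 2–5 N (8 N at first touch). It rode up the ramp to about 12.5 mm, then fell free.
- I lowered it about 8 mm onto the seal without resistance, then turned it forward about 75–83° until it met the stops.
- I let go, regripped and turned forward again. It met the stops within about 2°, at 0.36 N m. I then let go and backed away.

**Last checks**
- **Height:** at the stops the cap's top was about 2 mm above the rim, going by the arm's reading.
- **Pictures:** the final views fit a seated, upright cap, but they cannot tell 2 mm from 5 mm by themselves. The other things look unmoved.

**What did not go cleanly**
- **First contact with the stops:** this was harder than wanted, at about 0.78 N m with 9 N sideways. By my estimate that is at most about 36 N at a lug, under the 45 N limit. I eased off at once.
- **Turning angle:** the forward turn is at the low end of the stated 80–105°. I only know the drop angle to within about 8°.

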